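# Register, seat and lock a collar in the ring fixture

## Task

A zinc collar on its brass hub stands proud in the mouth of the ring-seating fixture. Working with the fingertips only and lifting nothing, push the collar's ear round until it rests against the fixture's stop bar, press the hub gently down until the collar sits flush on the mouth, and only then swing the black lever round to its end stop to lock it. Leave the things lying about as they are.

Things in the scene. Friction and masses are not known exactly. Their poses are not given: they have to be found in the camera images.
- seating_fixture: cast ring-seating fixture, fixed: base plate 150 x 175 mm, 14 mm thick, under a round body of 85 mm diameter whose flat mouth is 74 mm above the bench; a black lever sticks out low at one side. Origin under the plate on the bench, z up. The bore's vertical axis is at x = -0.7 mm, y = 34 mm of this frame
- mouth (a point): centre of the fixture's mouth: on the bore's axis, at the height of the flat rim (74 mm above the bench). The bore is about 45 mm wide
- collar: the workpiece, loose, 0.28 kg: zinc-plated collar, 61 mm wide, 9 mm thick, with one ear, on a brass hub whose lower end (43 mm diameter, 13 mm long) stands in the bore. It starts about 5 mm proud on the fixture's ejector and turns easily in the bore. Origin on its axis in the plane of the collar's underside, so when seated flush it is level with point mouth; x axis points along the ear
- hub_top (a point): centre of the brass hub's flat top (34 mm diameter, with a 12 mm hole), 13 mm above the collar's underside and proud of the ring round it: the place to press. The ejector beneath is stiff: the hub goes down under some 5 N until the collar meets the mouth, and stays down
- ear (a point): middle of the ear, a thin tab (14 mm wide, 3 mm thick, reaching from 30 to 43 mm from the axis), 36 mm from the collar's axis and 8.5 mm above its underside; free space on both its sides, the fixture's rim about 13 mm beneath it at the start and 8 mm when seated
- ear_home (a point): where the middle of the ear is when the collar is seated and its ear lies against the stop bar. The bar is just past it in the clockwise sense seen from above; the ear always starts 0.6 to 1.5 rad counter-clockwise of this place and is to be pushed clockwise
- ear_stop: the stop, fixed to the base plate: flat steel bar, 8 mm thick, that points at the bore and ends close to the collar, on a column near a corner of the base plate, 83 mm from the axis. The bar's top is 92 mm, the column's clamp head 95 mm above the bench. Origin on the bore's axis
- lever_handle (a point): middle of the black lever's handle, a rod of 16 mm diameter and 62 mm long, pointing out from the bore's axis; 130 mm from the axis, 43 mm above the bench, bench or base plate beneath
- seating_fixture_lock_lever (a joint): angle of the black lever about the bore's axis, rad: 0 unlocked, 1.22 locked at its end stop, growing counter-clockwise seen from above; stiff (about 2.5 N at the handle), stays where it is left. Starts between 0 and 0.25
- ring_stack_2: bystander: stack of rings on a peg, 62 mm wide, 119 mm tall, left of the work
- ring_stack_3: bystander: stack of rings on a peg, 62 mm wide, 128 mm tall, left of the work
- spare_a: bystander: loose zinc ring, 62 mm, lying on the bench
- spare_b: bystander: loose zinc ring, 62 mm, lying on the bench
- grease_tin: bystander: flat blue and white tin, 70 mm wide, 31 mm tall
- plug_gauge: bystander: plug gauge, 39 mm thick and 108 mm long, lying on the bench right of the work
- tally_book: bystander: blue notebook, 210 x 152 x 14 mm, lying right of the work with a pen on it

How it is judged:
By the outcome, as a careful person would: the job done as asked, in the order asked, and still so for the second after the job is handed in, with the robot touching nothing.
It also fails if it takes over 61 s, if anything falls off the work surface, if the arm or the gripper's body presses on something with over 40 N, if the wrist force passes 120 N, or if a joint passes its speed limit or range.

## Robot

A 6-joint arm with a two-finger parallel gripper is mounted at the origin on a cart in front of the work surface, level with it; the furniture and walls round the work are solid. World frame = base frame: x ahead of the robot, y to its left, z up, the work surface at z = 0. Lengths are in m, angles in rad, forces in N, time in s.
With the tool pointing down it reaches from about 0.325 to 0.85 m from the base axis. Payload 4.4 kg.
Tool frame: the origin (TCP) lies on the centre line of the jaws, within the pads' length; the fingertips stand 17 mm ahead of it and the grasp point (between the pads) lies 2 mm behind it; z points along the fingers, y is the line along which they close (so a half turn about z gives the same grasp; the last joint's range is limited). The gripper opens to 94 mm and grips with 3 to 60 N. Pads are 16 mm wide; open, the fingers measure 119 mm over their backs; the gripper's body (75 mm by 177 mm) begins 78 mm behind the grasp point.
Start: joints at [1.038, 0.207, 1.542, -0, 1.393, -0.15], TCP at [0.215, 0.533, 0.19] pointing down, gripper open.
Joint ranges: [-2.73, 2.73], [-0.86, 2.22], [0.23, 2.46], [-1.11, 4.25], [0.08, 2.63], [-2.82, 2.82]. Speed limits (rad/s): [2.79, 2.79, 3.14, 3.14, 3.14, 3.14].

## Interface

Orientations are given as a unit quaternion [x, y, z, w].
In Python, from workcell import robot gives the robot as it stands.
- The arm moves only by the shell command python3 -m pendant 'ROWS' [FORCE]. ROWS is a JSON object of lists of equal length, an entry for each row: "translation": the shift along the world's x, y, z in m, a list of three; "twist": the turn, a rotation vector about the world's x, y, z in degrees, a list of three; "claw": the finger opening in m, from 0 to 0.094. In form: {"translation": [[tx, ty, tz], ...], "twist": [[rx, ry, rz], ...], "claw": [claw, ...]}. A call has 1 to 12 rows; each row is the pose to reach, as a shift and turn from the pose commanded when the call began; what a row does not reach only later rows make up. A row lasts 1/8 s, in which the tool goes at most 62.5 mm and 10.7 degrees, less where a joint would pass 70% of its speed; a pose out of reach is approached as far as the arm can. A call with a gripper value outside its range is refused whole. The fingers move at their own pace and stop on an object; FORCE is the grip in N (left out, the last holds). Time passes only in rows, so rows that repeat a pose let the fingers close. It gives the time, the measured TCP pose, the force, the opening and the grip force at its end, in the units of the state.
- robot.get_obs(): the state, without advancing time (a new reading comes with each control period).
- robot.read_camera(name): name is "scene" or "top" or "wrist"; returns a dict with "image" (400x640x3 uint8, blue, green, red), "camera_matrix" (3x3 intrinsics, pixels), "xyz" and "orientation" of the camera in the world; the wrist camera has in their place "mount" (4x4, takes a point from camera to tool coordinates, whose origin is the TCP and whose axes are the flange's). Camera axes: x right, y down, z forward; pixel columns grow to the right and rows downward; lengths in m; the calibration is good to about 2 mm. The wrist camera is an equidistant fisheye: a pixel r from the principal point sees the ray r / f radians off the axis. A picture is of the moment at which its call begins: read the wrist's pose just before it. There is no depth.
- robot.job_done(): hands the job in; it is judged then, once.
Trained networks look in a picture, given as the dict that the camera call returned (one of the last four; its "shot" number tells which), for a name from the list of things; names that differ only in an ending like _2 or _b are one class to them, and where a whole thing is asked for, a point or a joint stands for the part that bears it (a point fixed in the world has none). Each returns a list of dicts, best first, with "p" (0 to 1); they miss things now and then, are a little off and sometimes report something else, mostly with a low value. They report only what shows in the picture. A call takes as long as a camera call.
- robot.silhouettes(label, picture): "mask" (400x640 bool, what is visible of it) and "uv" ([column, row] in pixels, amid what is visible of it).
- robot.pinpoint(label, picture): "uv" ([column, row] in pixels: a listed point, or the origin of a listed thing).
The state is a dict: "time_s": time; "qpos": joint angles; "joint_velocities": joint speeds; "tau": joint torques, N m; "tcp_pos": TCP position; "eef_rot": TCP orientation; "ft_force": force on the tool from outside, world axes, zero at the start; "wrist_torque": the same for the moment, N m; "grip_width": opening from 0.0 (shut) to 1.0 (fully open); "gripper_force": force on a finger pad.
Only numpy, scipy, OpenCV 4.12 (cv2) and the standard library are available. Lean on these libraries where they do the work, as an engineer would, in place of code of your own. Each camera call takes 0.05 s, during which the arm holds its last target. There are 200 camera calls.

## Working session

There is one attempt and no reset: what is moved stays moved. The work goes in short steps, Python scripts to look and compute and a shell command to move; the robot and the scene stay as the last step left them, time stands still between calls to the robot, and variables do not carry over. Pictures are saved under pics/ and viewed, at most 10 in all, crops included, and the job is handed in when it is done.

```bash
mkdir -p pics; cat > h.py <<'E'
import numpy as np, cv2
from scipy.spatial.transform import Rotation as R
from workcell import robot
def ray(d,uv,obs=None):
    K=np.array(d["camera_matrix"]);x=(uv[0]-K[0,2])/K[0,0];y=(uv[1]-K[1,2])/K[1,1]
    if "mount" in d:
        M=np.array(d["mount"]);r=np.hypot(x,y);s=np.sin(r)/r if r>1e-9 else 1
        v=np.array([x*s,y*s,np.cos(r)]);Rt=R.from_quat(obs["eef_rot"]).as_matrix()
        return np.array(obs["tcp_pos"])+Rt@M[:3,3],Rt@M[:3,:3]@v
    o=np.array(d["orientation"]);Rm=R.from_quat(o).as_matrix() if o.size==4 else o
    return np.array(d["xyz"]),Rm@np.array([x,y,1])
def atz(d,uv,z,obs=None):
    c,v=ray(d,uv,obs);return c+v*(z-c[2])/v[2]
def tri(rs):
    A=0;b=0
    for c,v in rs:
        v=v/np.linalg.norm(v);P=np.eye(3)-np.outer(v,v);A=A+P;b=b+P@c
    return np.linalg.solve(A,b)
E
python3 - <<'E'
from h import *
np.set_printoptions(precision=4,suppress=True)
o=robot.get_obs();print(o)
zs=dict(seating_fixture=0,mouth=.074,collar=.079,hub_top=.092,ear=.0875,ear_home=.0825,ear_stop=0,lever_handle=.043,ring_stack_2=0,spare_a=0,grease_tin=0,plug_gauge=.02,tally_book=0)
for n in ["scene","top","wrist"]:
    o=robot.get_obs();d=robot.read_camera(n);cv2.imwrite(f"pics/{n}0.png",d["image"])
    print(n,d.get("xyz"))
    for k,z in zs.items():
        for q in robot.pinpoint(k,d)[:3]:
            print(k,round(q["p"],2),np.array(q["uv"]).round(1),atz(d,q["uv"],z,o))
E
```

```text
{'time_s': 0.0, 'qpos': array([ 1.0375,  0.2074,  1.5429, -0.    ,  1.3935, -0.1505]), 'joint_velocities': array([-0.0007, -0.0002, -0.003 ,  0.0009,  0.0009, -0.0005]), 'tau': array([ -0.0015, -37.0891, -28.1409,   0.0697,   0.0361,  -0.0002]), 'tcp_pos': array([0.2144, 0.5327, 0.1886]), 'eef_rot': array([ 0.1902,  0.9817, -0.001 , -0.0004]), 'ft_force': array([-1.0456, -0.1134,  0.122 ]), 'wrist_torque': array([-0.0027,  0.0663, -0.0081]), 'gripper_force': 0.0, 'grip_width': 1.0011933888342397}
scene [-0.2515 -0.6644  0.9084]
seating_fixture 0.94 [319.1 212. ] [ 0.4708  0.0231 -0.    ]
seating_fixture 0.24 [321.6 189. ] [0.5701 0.1027 0.    ]
mouth 0.87 [320.3 190.3] [0.4951 0.0387 0.074 ]
collar 0.71 [321.8 188. ] [0.5031 0.0391 0.079 ]
hub_top 0.46 [325.  185.5] [0.5085 0.0292 0.092 ]
ear 0.67 [313.5 185.5] [0.4865 0.0621 0.0875]
ear_home 0.85 [320.6 183.8] [0.5142 0.0548 0.0825]
ear_home 0.62 [319.7 190.3] [0.4861 0.0331 0.0825]
lever_handle 0.64 [326.4 224.8] [ 0.4078 -0.0679  0.043 ]
ring_stack_2 0.84 [275.7 172.8] [ 0.5241  0.3054 -0.    ]
ring_stack_2 0.77 [267.5 159.5] [0.5
[... 787 characters left out ...]

ring_stack_2 0.93 [212.9 183.6] [0.5317 0.3236 0.    ]
ring_stack_2 0.74 [192.  177.1] [0.5542 0.3884 0.    ]
spare_a 0.83 [193.7 209.8] [0.4525 0.3806 0.    ]
spare_a 0.53 [229.3 226. ] [0.3999 0.2718 0.    ]
spare_a 0.17 [340.8 214.3] [ 0.4247 -0.064   0.    ]
grease_tin 0.73 [189.1 234.4] [0.3784 0.3925 0.    ]
plug_gauge 0.87 [415.6 200.1] [ 0.4575 -0.2864  0.02  ]
plug_gauge 0.59 [298.7 189.3] [0.5014 0.0597 0.02  ]
wrist None
lever_handle 0.37 [274.1 315.2] [0.3529 0.4152 0.043 ]
spare_a 0.81 [212.1 344. ] [0.4015 0.2687 0.    ]
spare_a 0.62 [285.7 357.4] [0.4656 0.3759 0.    ]
grease_tin 0.84 [272.8 315.2] [0.3782 0.395  0.    ]
tally_book 0.69 [ 51.8 389.3] [ 0.4727 -0.3968 -0.    ]
```

```bash
python3 -m pendant '{"translation":[[0,0,0.06],[0.02,-0.05,0.11],[0.05,-0.11,0.11],[0.08,-0.17,0.11],[0.10,-0.23,0.11],[0.12,-0.29,0.11],[0.14,-0.35,0.11],[0.16,-0.41,0.11],[0.18,-0.46,0.11],[0.19,-0.5,0.11],[0.19,-0.5,0.11],[0.19,-0.5,0.11]],"twist":[[0,0,0],[0,0,0],[0,0,0],[0,0,0],[0,0,0],[0,0,0],[0,0,0],[0,0,0],[0,0,0],[0,0,0],[0,0,0],[0,0,0]],"claw":[0,0,0,0,0,0,0,0,0,0,0,0]}' 20
python3 - <<'E'
from h import *
np.set_printoptions(precision=4,suppress=True)
zs=dict(seating_fixture=0,mouth=.074,collar=.079,hub_top=.092,ear=.0875,ear_home=.0825,ear_stop=0,lever_handle=.043)
o=robot.get_obs();d=robot.read_camera("wrist");cv2.imwrite("pics/w1.png",d["image"]);print(o["qpos"],d["mount"])
for k,z in zs.items():
    for q in robot.pinpoint(k,d)[:2]:
        print(k,round(q["p"],2),np.array(q["uv"]).round(1),atz(d,q["uv"],z,o))
t=cv2.imread("pics/top0.png")[130:270,240:400];s=cv2.imread("pics/scene0.png")[150:250,260:380]
c=cv2.resize(t,None,fx=4,fy=4,interpolation=2)
cv2.imwrite("pics/t1.png",c)
E
```

```text
time_s: 3.6
tcp_pos: [0.4046, 0.0337, 0.2997]
eef_rot: [0.191, 0.982, 0.0, -0.0]
ft_force: [0.8, 0.1, 0.7]
grip_width: 0.01
gripper_force: 0.0
[-0.1315 -0.2376  1.7556  0.0007  1.6238 -1.3188] [[ 0.0001 -0.9682 -0.25    0.0734]
 [ 1.     -0.0001  0.0007 -0.0002]
 [-0.0007 -0.25    0.9682 -0.1947]
 [ 0.      0.      0.      1.    ]]
seating_fixture 0.9 [330.3 207.7] [0.4734 0.029  0.    ]
collar 0.93 [341.9 240.8] [0.5041 0.0316 0.079 ]
collar 0.2 [129.9 292.7] [ 0.4676 -0.3565  0.079 ]
hub_top 0.69 [343.9 239.5] [0.4981 0.0358 0.092 ]
ear 0.68 [355.5 219.6] [0.4783 0.0609 0.0875]
ear_home 0.89 [369.8 240.9] [0.5185 0.0692 0.0825]
lever_handle 0.8 [263.9 205.7] [ 0.4208 -0.0609  0.043 ]
```

View pics/w1.png

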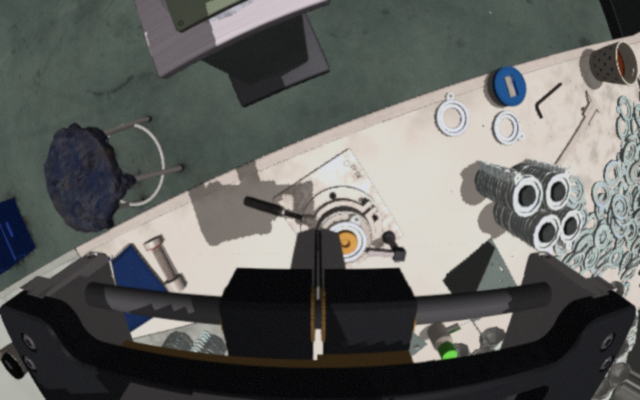

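View pics/t1.png

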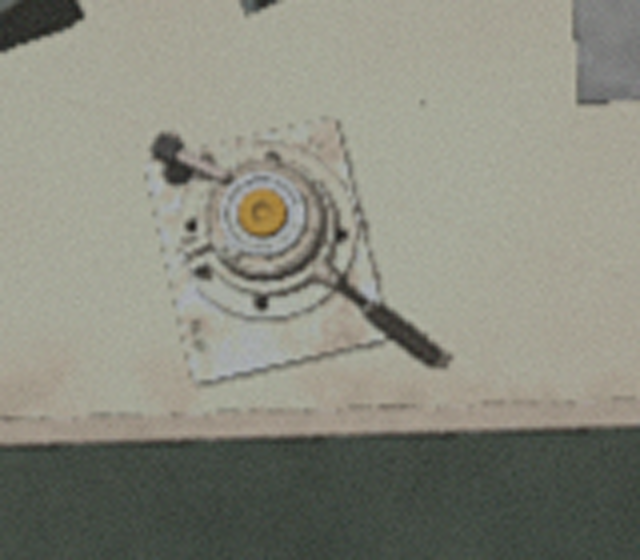

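The wrist view shows the hub at about (346,240), the column and bar at (385,245) and the lever at (270,207). The top view agrees: the ear is on the lower left of the hub and the bar on the upper left. I'm hovering near the ear for a closer view.

```bash
python3 -m pendant '{"translation":[[0.01,0,-0.03],[0.02,0.005,-0.06],[0.03,0.01,-0.1],[0.048,0.015,-0.149],[0.048,0.015,-0.149],[0.048,0.015,-0.149]],"twist":[[0,0,-9],[0,0,-18],[0,0,-27],[0,0,-27],[0,0,-27],[0,0,-27]],"claw":[0,0,0,0,0,0]}'
cat > m.py <<'E'
from h import *
import sys
np.set_printoptions(precision=4,suppress=True)
zs=dict(mouth=.074,collar=.079,hub_top=.092,ear=.0875,ear_home=.0825,ear_stop=0,lever_handle=.043)
o=robot.get_obs();print(o["tcp_pos"],o["qpos"],o["ft_force"])
S=robot.read_camera("scene");T=robot.read_camera("top");W=robot.read_camera("wrist")
cv2.imwrite(f"pics/{sys.argv[1]}.png",W["image"])
for k,z in zs.items():
    rs=[]
    for n,d in (("s",S),("t",T),("w",W)):
        for q in robot.pinpoint(k,d)[:1]:
            print(n,k,round(q["p"],2),np.array(q["uv"]).round(1),atz(d,q["uv"],z,o))
for n,d in (("s",S),("t",T),("w",W)):
    hsv=cv2.cvtColor(d["image"],cv2.COLOR_BGR2HSV);m=cv2.inRange(hsv,(10,110,100),(32,255,255))
    q=robot.pinpoint("hub_top",d)
    if not q: continue
    u=np.array(q[0]["uv"]);yy,xx=np.nonzero(m);k=np.hypot(xx-u[0],yy-u[1])<35
    if k.any():
        (c,ax,_)=cv2.minAreaRect(np.c_[xx[k],yy[k]].astype(np.float32));print(n,"brass",k.sum(),ax,np.array(c),xx[k].mean(),yy[k].mean(),atz(d,c,.090,o))
E
python3 m.py w2
```

```text
time_s: 4.8
tcp_pos: [0.4533, 0.0484, 0.152]
eef_rot: [0.414, 0.91, 0.0, 0.001]
ft_force: [0.9, -0.1, 0.2]
grip_width: 0.003
gripper_force: 0.0
[0.4533 0.0484 0.152 ] [-0.0838 -0.0156  1.8655 -0.0001  1.2906 -0.801 ] [ 0.9031 -0.1275  0.2434]
s mouth 0.86 [320.1 188.3] [0.5026 0.0466 0.074 ]
t mouth 0.95 [303.9 184.1] [0.5056 0.0408 0.074 ]
w mouth 0.19 [345.9 245.4] [0.5003 0.035  0.074 ]
s collar 0.67 [321.5 211. ] [ 0.4165 -0.0391  0.079 ]
w collar 0.97 [348.4 246. ] [0.5007 0.0374 0.079 ]
s hub_top 0.77 [324.5 183.8] [0.5142 0.0367 0.092 ]
t hub_top 0.72 [193.1 209.3] [0.4399 0.3526 0.092 ]
w hub_top 0.83 [349.9 250.2] [0.4999 0.0384 0.092 ]
s ear 0.46 [312.8 186.7] [0.4802 0.0594 0.0875]
w ear 0.74 [346.5 218. ] [0.4782 0.058  0.0875]
s ear_home 0.85 [321.4 183.2] [0.5185 0.0551 0.0825]
t ear_home 0.19 [216.6 184.4] [0.5111 0.29   0.0825]
w ear_home 0.61 [385.1 237.7] [0.5201 0.0666 0.0825]
s ear_stop 0.29 [232.  182.4] [0.3711 0.384  0.    ]
s lever_handle 0.62 [328.5 223.1] [ 0.4181 -0.0677  0.043 ]
t lever_handle 0.55 [342.5 212.6] [ 0.4239 -0.0677  0.043 ]
w lever_handle 0.71 [229.4 249.5] [ 0.4197 -0.0606  0.043 ]
s brass 49 (5.0, 8.0) [323.  185.5] 323.0612244897959 185.55102040816325 [0.5058 0.0359 0.09  ]
w brass 542 (30.249414443969727, 25.481843948364258) [354.6216 252.2297] 353.690036900369 251.7029520295203 [0.5053 0.0393 0.09  ]
```

View pics/w2.png

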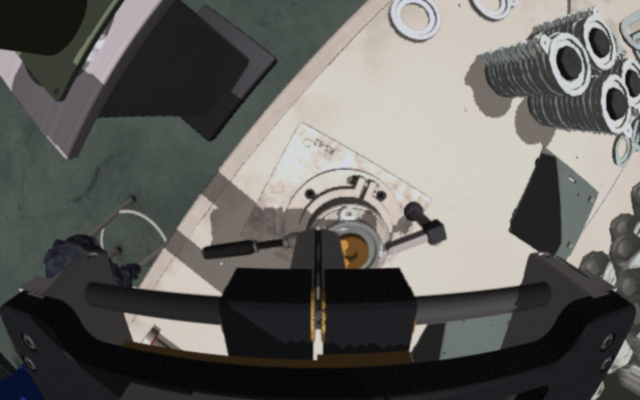

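The wrist view shows the ear at (347,214), free of the fingers. The hub is at (353,250) and the bar ends near (390,243). I'll descend beside the ear on its counter-clockwise side.

```bash
python3 -m pendant '{"translation":[[-0.001,-0.001,-0.02],[-0.001,-0.001,-0.04],[-0.001,-0.001,-0.053],[-0.001,-0.001,-0.053]],"twist":[[0,0,4],[0,0,4],[0,0,4],[0,0,4]],"claw":[0,0,0,0]}'
cat > arc.py <<'E'
from h import *
import sys
C=np.array([.502,.038]);o=robot.get_obs();p=o["tcp_pos"][:2];yv=R.from_quat(o["eef_rot"]).as_matrix()[:2,1]
cur=np.degrees(np.arctan2(yv[1],yv[0]))%180+90
print("tcp",o["tcp_pos"],"ang",cur,"ft",o["ft_force"])
for th in map(float,sys.argv[2:]):
    a=np.radians(th);e=np.array([np.cos(a),np.sin(a)]);t=np.array([-e[1],e[0]])
    P=C+.0415*e+float(sys.argv[1])*t;print(th,(P-p).round(4),round(th-cur,1))
E
python3 arc.py .0195 135 130 125 120 115 110 105 100 95 90 85 80; python3 m.py w3 | grep -E "ear|hub|coll"
```

```text
time_s: 6.65
tcp_pos: [0.4509, 0.0474, 0.0968]
eef_rot: [0.382, 0.924, -0.0, -0.001]
ft_force: [-0.1, 0.7, -0.6]
grip_width: 0.007
gripper_force: 0.0
tcp [0.45085877 0.04744285 0.09680643] ang 135.06635435122857 ft [-0.08488811  0.74921495 -0.61685403]
135.0 [0.008  0.0061] -0.1
130.0 [0.0095 0.0098] -5.1
125.0 [0.0114 0.0134] -10.1
120.0 [0.0135 0.0167] -15.1
115.0 [0.0159 0.0199] -20.1
110.0 [0.0186 0.0229] -25.1
105.0 [0.0216 0.0256] -30.1
100.0 [0.0247 0.028 ] -35.1
95.0 [0.0281 0.0302] -40.1
90.0 [0.0316 0.0321] -45.1
85.0 [0.0353 0.0336] -50.1
80.0 [0.0391 0.0348] -55.1
s collar 0.74 [276.1 174.2] [0.4519 0.2137 0.079 ]
w collar 0.74 [353.  281.1] [0.5027 0.0342 0.079 ]
s hub_top 0.68 [311.6 185.6] [0.4778 0.0625 0.092 ]
t hub_top 0.48 [416.6 195.1] [ 0.46   -0.2749  0.092 ]
s ear 0.57 [311.9 186.9] [0.4773 0.0609 0.0875]
w ear 0.55 [355.6 242.7] [0.4768 0.0593 0.0875]
s ear_home 0.83 [317.5 183.1] [0.5099 0.0654 0.0825]
w ear_home 0.94 [399.4 268.2] [0.5191 0.0677 0.0825]
```

```bash
python3 -c "
import cv2;i=cv2.imread('pics/w3.png')[170:310,220:460];cv2.imwrite('pics/w3c.png',cv2.resize(i,None,fx=3,fy=3,interpolation=2))"
```

```text
(no output)
```

View pics/w3c.png

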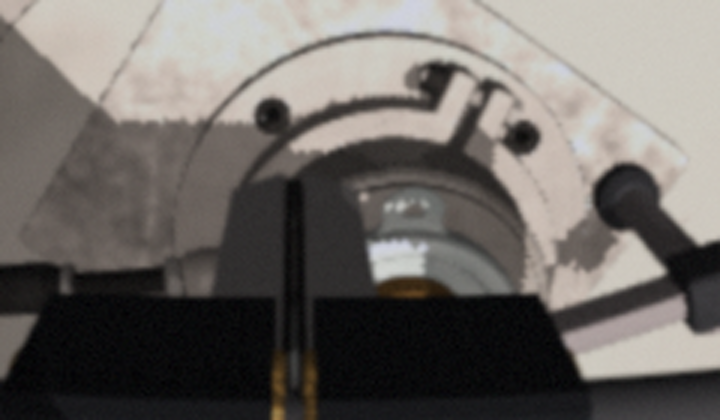

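The ear is at crop (405,215), just right of the shut fingers, with open rim between. I'll push it round clockwise.

```bash
python3 -m pendant '{"translation":[[0.004,0.003,0],[0.008,0.006,0],[0.0095,0.010,0],[0.0115,0.0135,0],[0.0135,0.017,0],[0.016,0.020,0],[0.0185,0.023,0],[0.0215,0.0255,0],[0.025,0.028,0],[0.028,0.030,0],[0.0315,0.032,0],[0.0315,0.032,0]],"twist":[[0,0,0],[0,0,0],[0,0,-5],[0,0,-10],[0,0,-15],[0,0,-20],[0,0,-25],[0,0,-30],[0,0,-35],[0,0,-40],[0,0,-45],[0,0,-45]],"claw":[0,0,0,0,0,0,0,0,0,0,0,0]}'
python3 arc.py .0195 90 85 80 75 70 65 60 57 54; python3 m.py w4 | grep -E "ear|hub|coll"
python3 -c "
import cv2;i=cv2.imread('pics/w4.png')[170:310,220:460];cv2.imwrite('pics/w4c.png',cv2.resize(i,None,fx=3,fy=3,interpolation=2))"
```

```text
time_s: 9.5
tcp_pos: [0.4837, 0.0797, 0.0978]
eef_rot: [0.706, 0.708, 0.0, 0.0]
ft_force: [0.2, 0.4, 1.2]
grip_width: 0.008
gripper_force: 0.0
tcp [0.48370962 0.07966304 0.09775052] ang 90.14916983303522 ft [0.1580685  0.3977038  1.22548581]
90.0 [-0.0012 -0.0002] -0.1
85.0 [0.0025 0.0014] -5.1
80.0 [0.0063 0.0026] -10.1
75.0 [0.0102 0.0035] -15.1
70.0 [0.0142 0.004 ] -20.1
65.0 [0.0182 0.0042] -25.1
60.0 [0.0222 0.004 ] -30.1
57.0 [0.0245 0.0038] -33.1
54.0 [0.0269 0.0034] -36.1
s collar 0.56 [319.  187.4] [0.4991 0.0485 0.079 ]
t collar 0.68 [303.3 183.8] [0.5055 0.0423 0.079 ]
w collar 0.56 [345.5 277.9] [0.5047 0.0355 0.079 ]
s hub_top 0.64 [322.1 183.9] [0.5084 0.0424 0.092 ]
t hub_top 0.71 [304.1 180.4] [0.5125 0.0391 0.092 ]
s ear 0.45 [309.9 185.2] [0.4795 0.0724 0.0875]
t ear 0.65 [293.3 192.2] [0.4804 0.0706 0.0875]
s ear_home 0.59 [320.9 181.2] [0.5256 0.064  0.0825]
t ear_home 0.71 [293.3 179.5] [0.5182 0.0704 0.0825]
w ear_home 0.73 [371.6 240.3] [0.5226 0.0685 0.0825]
s ear_stop 0.15 [319.6 207.9] [ 0.4876  0.0364 -0.    ]
```

View pics/w4c.png

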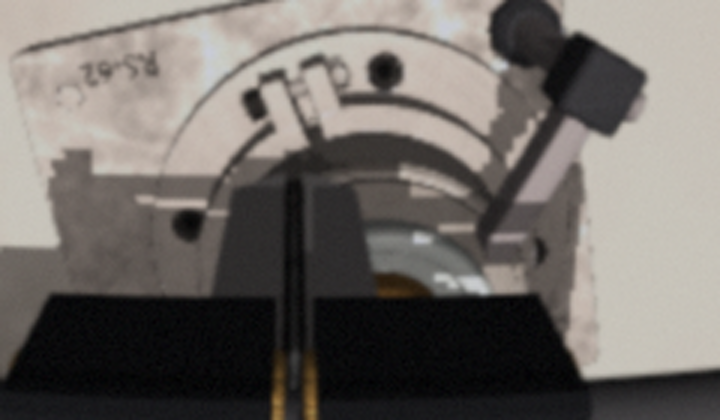

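The ear isn't visible beside the fingers here, only the collar at (430,250). I'll raise the fingers to check.

```bash
python3 -m pendant '{"translation":[[-0.005,0,0],[-0.007,0,0.02],[-0.03,0.0,0.05],[-0.04,0.0,0.06],[-0.04,0.0,0.06]],"twist":[[0,0,0],[0,0,0],[0,0,0],[0,0,0],[0,0,0]],"claw":[0,0,0,0,0]}'
python3 m.py w5 | grep -E "ear|hub|coll|brass"
python3 -c "
import cv2;i=cv2.imread('pics/w5.png')[170:310,220:460];cv2.imwrite('pics/w5c.png',cv2.resize(i,None,fx=3,fy=3,interpolation=2))"
```

```text
time_s: 11.48
tcp_pos: [0.4434, 0.0795, 0.1582]
eef_rot: [0.707, 0.708, 0.001, 0.001]
ft_force: [0.3, 0.4, -0.0]
grip_width: 0.005
gripper_force: 0.0
s collar 0.72 [322.  187.7] [0.5048 0.0397 0.079 ]
t collar 0.74 [303.4 179.9] [0.5168 0.0417 0.079 ]
w collar 0.93 [382.3 245.5] [0.5055 0.0371 0.079 ]
s hub_top 0.55 [323.7 185.9] [0.5039 0.031  0.092 ]
t hub_top 0.6 [304.6 183.1] [0.5046 0.0378 0.092 ]
w hub_top 0.65 [384.1 251.2] [0.5046 0.0367 0.092 ]
s ear 0.57 [312.9 186.5] [0.4812 0.0599 0.0875]
t ear 0.62 [298.5 193.9] [0.475  0.056  0.0875]
w ear 0.9 [361.7 228.2] [0.483  0.0581 0.0875]
s ear_home 0.67 [318.7 180.6] [0.523  0.072  0.0825]
t ear_home 0.86 [292.6 179.4] [0.5186 0.0724 0.0825]
w ear_home 0.86 [404.5 218.8] [0.5245 0.0653 0.0825]
t ear_stop 0.26 [303.9 183.6] [0.5225 0.0449 0.    ]
s brass 48 (5.0, 8.0) [323.  185.5] 323.1458333333333 185.58333333333334 [0.5058 0.0359 0.09  ]
t brass 64 (9.0, 10.0) [306.5 183. ] 306.0625 182.890625 [0.5052 0.0325 0.09  ]
w brass 775 (29.698484420776367, 33.941123962402344) [384.0001 253.    ] 383.8 252.0941935483871 [0.5051 0.0339 0.09  ]
```

View pics/w5c.png

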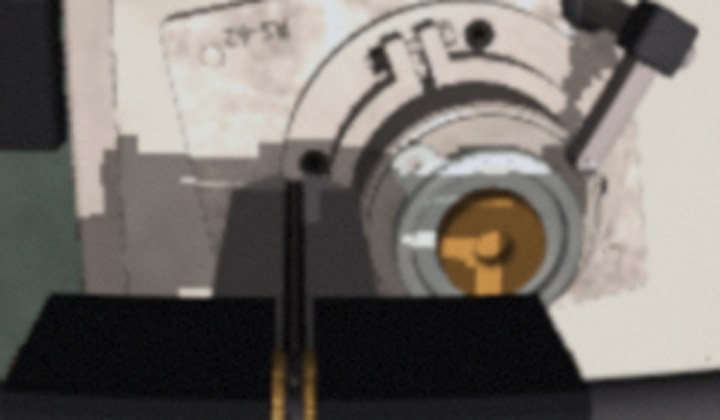

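The ear at crop (415,165) hasn't moved, so the fingers passed outside it. The hub at (492,247) puts the axis at about (0.505, 0.0345). I'll redo the push with that centre, slightly lower.

```bash
sed -i 's/\[.502,.038\]/[.505,.0345]/; s/.0415\*e/.040*e/' arc.py
python3 -m pendant '{"translation":[[0.003,-0.01,0],[0.008,-0.02,0],[0.012,-0.03,0],[0.0143,-0.039,0],[0.0143,-0.0392,0],[0.0143,-0.0392,-0.03],[0.0143,-0.0392,-0.05],[0.0143,-0.0392,-0.0635],[0.0143,-0.0392,-0.0635]],"twist":[[0,0,10],[0,0,20],[0,0,30],[0,0,40],[0,0,50],[0,0,50],[0,0,50],[0,0,50],[0,0,50]],"claw":[0,0,0,0,0,0,0,0,0]}'
python3 arc.py .0195 140 135 130 125 120 115 110 105 100 95 90 85; python3 m.py w6 | grep -E "ear|hub|coll|brass"
python3 -c "
import cv2;i=cv2.imread('pics/w6.png')[170:310,220:460];cv2.imwrite('pics/w6c.png',cv2.resize(i,None,fx=3,fy=3,interpolation=2))"
```

```text
time_s: 13.95
tcp_pos: [0.4567, 0.0403, 0.0933]
eef_rot: [0.341, 0.94, -0.0, -0.001]
ft_force: [-0.1, 0.2, 0.7]
grip_width: 0.003
gripper_force: 0.0
tcp [0.45669325 0.04027902 0.09333023] ang 140.06946021897855 ft [-0.10011634  0.18291366  0.68423465]
140.0 [0.0051 0.005 ] -0.1
135.0 [0.0062 0.0087] -5.1
130.0 [0.0077 0.0123] -10.1
125.0 [0.0094 0.0158] -15.1
120.0 [0.0114 0.0191] -20.1
115.0 [0.0137 0.0222] -25.1
110.0 [0.0163 0.0251] -30.1
105.0 [0.0191 0.0278] -35.1
100.0 [0.0222 0.0302] -40.1
95.0 [0.0254 0.0324] -45.1
90.0 [0.0288 0.0342] -50.1
85.0 [0.0324 0.0358] -55.1
s collar 0.51 [323.2 187.7] [0.5075 0.0367 0.079 ]
t collar 0.31 [308.9 197.5] [0.4652 0.0272 0.079 ]
w collar 0.94 [351.3 274.8] [0.5025 0.0349 0.079 ]
s hub_top 0.75 [324.4 185.4] [0.5075 0.0311 0.092 ]
w hub_top 0.27 [544.9  21.3] [0.4418 0.2833 0.092 ]
s ear 0.46 [313.2 185.6] [0.4854 0.0625 0.0875]
w ear 0.76 [357.9 236.9] [0.4777 0.0588 0.0875]
s ear_home 0.63 [320.5 181.8] [0.5222 0.0627 0.0825]
w ear_home 0.79 [398.8 265.2] [0.5184 0.0679 0.0825]
s ear_stop 0.52 [322.5 190.4] [0.5663 0.0946 0.    ]
s brass 46 (5.0, 8.0) [323.  185.5] 323.0 185.32608695652175 [0.5058 0.0359 0.09  ]
```

View pics/w6c.png

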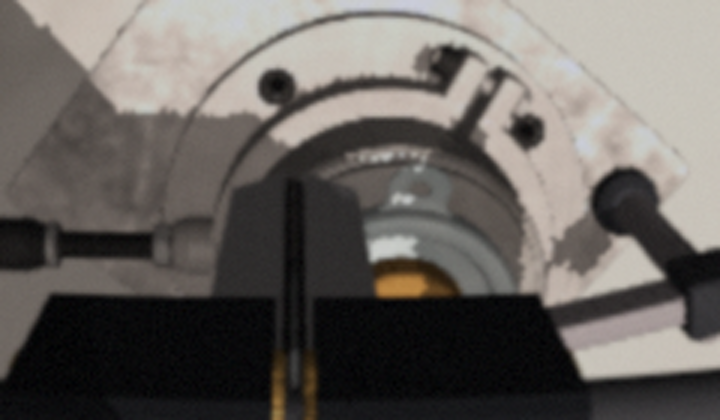

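```bash
python3 - <<'E'
from h import *
d=robot.read_camera("wrist");M=np.array(d["mount"]);K=np.array(d["camera_matrix"])
for p in [(.008,0,.017),(0,0,.017),(-.008,0,.017),(.008,.0125,.017),(.008,-.0125,.017),(.004,0,.017),(.008,.0125,0)]:
    c=np.linalg.inv(M)@[*p,1];r=np.hypot(c[0],c[1]);t=np.arctan2(r,c[2])
    print(p,[K[0,2]+K[0,0]*t*c[0]/r,K[1,2]+K[1,1]*t*c[1]/r], "crop",[(K[0,2]+K[0,0]*t*c[0]/r-220)*3,(K[1,2]+K[1,1]*t*c[1]/r-170)*3])
E
```

```text
(0.008, 0, 0.017) [np.float64(318.0445500090543), np.float64(215.50201814967286)] crop [np.float64(294.13365002716296), np.float64(136.5060544490186)]
(0, 0, 0.017) [np.float64(318.0392364031973), np.float64(226.07412408738656)] crop [np.float64(294.11770920959196), np.float64(168.2223722621597)]
(-0.008, 0, 0.017) [np.float64(318.0337254716341), np.float64(236.4021667831338)] crop [np.float64(294.10117641490234), np.float64(199.20650034940138)]
(0.008, 0.0125, 0.017) [np.float64(335.5083001042416), np.float64(215.4847933294655)] crop [np.float64(346.52490031272475), np.float64(136.4543799883965)]
(0.008, -0.0125, 0.017) [np.float64(300.5771322962938), np.float64(215.48859200449022)] crop [np.float64(241.73139688888148), np.float64(136.46577601347065)]
(0.004, 0, 0.017) [np.float64(318.0419197419994), np.float64(220.81760298030756)] crop [np.float64(294.12575922599814), np.float64(152.45280894092267)]
(0.008, 0.0125, 0) [np.float64(336.9365253391413), np.float64(223.03151059176744)] crop [np.float64(350.809576017424), np.float64(159.09453177530233)]
```

```bash
python3 -m pendant '{"translation":[[0.003,0.0025,0],[0.005,0.005,0],[0.006,0.0085,0],[0.0075,0.0125,0],[0.0095,0.016,0],[0.0115,0.019,0],[0.0115,0.019,0]],"twist":[[0,0,0],[0,0,0],[0,0,-5],[0,0,-10],[0,0,-15],[0,0,-20],[0,0,-20]],"claw":[0,0,0,0,0,0,0]}'
python3 arc.py .0195 120 115 110 105 100 95 90 85 80 75 70; python3 m.py w7 | grep -E "ear|hub|coll|brass"
python3 -c "
import cv2;i=cv2.imread('pics/w7.png')[170:310,220:460];cv2.imwrite('pics/w7c.png',cv2.resize(i,None,fx=3,fy=3,interpolation=2))"
```

```text
time_s: 16.23
tcp_pos: [0.4693, 0.0595, 0.0943]
eef_rot: [0.499, 0.867, 0.0, 0.0]
ft_force: [0.2, 0.5, 0.4]
grip_width: 0.011
gripper_force: 0.0
tcp [0.46931412 0.05945503 0.09426511] ang 120.15713344077616 ft [0.20134748 0.51924891 0.42089469]
120.0 [-0.0012 -0.0001] -0.2
115.0 [0.0011 0.0031] -5.2
110.0 [0.0037 0.006 ] -10.2
105.0 [0.0065 0.0086] -15.2
100.0 [0.0095 0.0111] -20.2
95.0 [0.0128 0.0132] -25.2
90.0 [0.0162 0.015 ] -30.2
85.0 [0.0197 0.0166] -35.2
80.0 [0.0234 0.0178] -40.2
75.0 [0.0272 0.0187] -45.2
70.0 [0.031  0.0193] -50.2
s collar 0.44 [322.9 185.9] [0.5141 0.0441 0.079 ]
t collar 0.47 [191.7 208.7] [0.4437 0.3609 0.079 ]
w collar 0.71 [339.2 273.5] [0.5021 0.0346 0.079 ]
s hub_top 0.47 [323.4 183.9] [0.5113 0.0391 0.092 ]
t hub_top 0.62 [186.6 234.1] [0.3708 0.369  0.092 ]
s ear 0.68 [312.  184.7] [0.4863 0.069  0.0875]
t ear 0.57 [464.8 188.7] [ 0.4747 -0.412   0.0875]
w ear 0.94 [328.9 237.8] [0.4783 0.0585 0.0875]
s ear_home 0.63 [320.1 181.7] [0.5216 0.0641 0.0825]
w ear_home 0.79 [387.7 251.4] [0.5229 0.0691 0.0825]
s ear_stop 0.49 [258.1 189.4] [0.4102 0.2771 0.    ]
t ear_stop 0.17 [416.4 198.2] [ 0.4664 -0.2935  0.    ]
s brass 48 (6.0, 8.0) [323. 185.] 323.0833333333333 185.04166666666666 [0.5078 0.0378 0.09  ]
```

View pics/w7c.png

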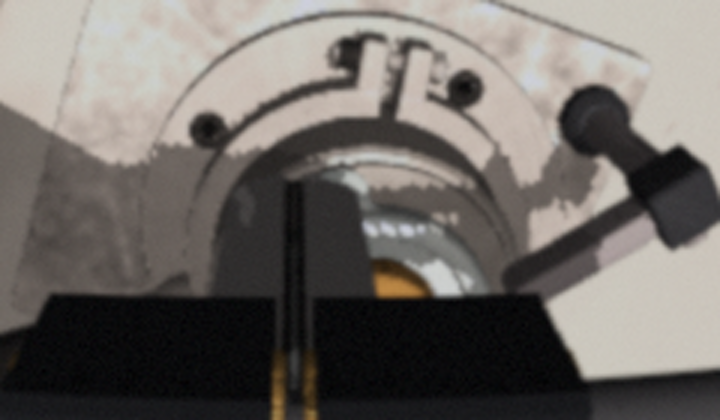

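The fingers now cover the ear at (340,180) without moving it, so the shut tips stand higher than assumed. I'll back off and go lower beside the ear in checked steps.

```bash
python3 -m pendant '{"translation":[[-0.004,-0.007,0.003],[-0.0115,-0.019,0.003],[-0.0115,-0.019,0.003],[-0.0115,-0.019,-0.004],[-0.0115,-0.019,-0.01],[-0.0115,-0.019,-0.01]],"twist":[[0,0,10],[0,0,20],[0,0,20],[0,0,20],[0,0,20],[0,0,20]],"claw":[0,0,0,0,0,0]}'
python3 -m pendant '{"translation":[[0,0,-0.003],[0,0,-0.003]],"twist":[[0,0,0],[0,0,0]],"claw":[0,0]}' | grep -E "pos|ft"
python3 -m pendant '{"translation":[[0,0,-0.003],[0,0,-0.003]],"twist":[[0,0,0],[0,0,0]],"claw":[0,0]}' | grep -E "pos|ft|time"
python3 - <<'E'
from h import *
d=robot.read_camera("wrist");i=d["image"][170:310,220:460];cv2.imwrite('pics/w8c.png',cv2.resize(i,None,fx=3,fy=3,interpolation=2))
E
```

```text
time_s: 18.32
tcp_pos: [0.4568, 0.0405, 0.0833]
eef_rot: [0.342, 0.94, -0.0, -0.001]
ft_force: [0.5, 0.8, -0.2]
grip_width: 0.006
gripper_force: 0.0
tcp_pos: [0.4574, 0.0402, 0.081]
ft_force: [0.0, 1.0, 0.5]
time_s: 18.82
tcp_pos: [0.4574, 0.0402, 0.078]
ft_force: [0.7, 0.2, -0.3]
```

View pics/w8c.png

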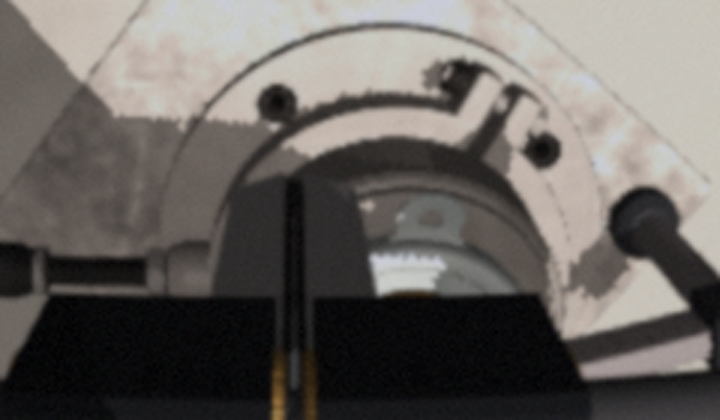

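```bash
for k in 1; do
python3 -m pendant '{"translation":[[0,0,-0.003],[0,0,-0.003]],"twist":[[0,0,0],[0,0,0]],"claw":[0,0]}' | grep -E "pos|ft"
python3 -m pendant '{"translation":[[0,0,-0.002],[0,0,-0.002]],"twist":[[0,0,0],[0,0,0]],"claw":[0,0]}' | grep -E "pos|ft"
python3 -m pendant '{"translation":[[0.003,0.003,0],[0.006,0.0065,0],[0.006,0.0065,0]],"twist":[[0,0,0],[0,0,0],[0,0,0]],"claw":[0,0,0]}' | grep -E "pos|ft|time"; done
python3 m.py w9 | grep -E "w ear|w hub|w coll"
```

```text
tcp_pos: [0.4573, 0.0402, 0.075]
ft_force: [0.7, 0.4, 0.0]
tcp_pos: [0.4574, 0.0402, 0.0731]
ft_force: [-0.3, -0.3, 0.1]
time_s: 19.75
tcp_pos: [0.464, 0.047, 0.0733]
ft_force: [0.3, 0.5, -0.5]
w ear 0.69 [351.2 246.9] [0.4799 0.0609 0.0875]
w ear_home 0.62 [392.2 281.2] [0.5216 0.0659 0.0825]
```

```bash

python3 -m pendant '{"translation":[[-0.006,-0.006,0],[-0.006,-0.006,-0.002],[-0.006,-0.006,-0.003]],"twist":[[0,0,0],[0,0,0],[0,0,0]],"claw":[0,0,0]}' | grep -E "pos|ft"
python3 -m pendant '{"translation":[[0,0,-0.002],[0,0,-0.002]],"twist":[[0,0,0],[0,0,0]],"claw":[0,0]}' | grep -E "pos|ft"
python3 -m pendant '{"translation":[[0,0,-0.002],[0,0,-0.002]],"twist":[[0,0,0],[0,0,0]],"claw":[0,0]}' | grep -E "pos|ft"
python3 -m pendant '{"translation":[[0,0,-0.002],[0,0,-0.002]],"twist":[[0,0,0],[0,0,0]],"claw":[0,0]}' | grep -E "pos|ft|time"
```

```text
tcp_pos: [0.4574, 0.0406, 0.0701]
ft_force: [0.5, -0.3, -0.4]
tcp_pos: [0.4574, 0.0407, 0.068]
ft_force: [0.7, -0.2, 0.6]
tcp_pos: [0.4574, 0.0407, 0.0661]
ft_force: [-0.5, -0.0, 0.3]
time_s: 22.22
tcp_pos: [0.4574, 0.0407, 0.064]
ft_force: [0.4, 0.2, 0.2]
```

```bash
python3 -m pendant '{"translation":[[0.003,0.003,0],[0.005,0.005,0],[0.006,0.0085,0],[0.0075,0.0125,0],[0.0095,0.016,0],[0.0115,0.019,0],[0.0135,0.022,0],[0.016,0.025,0],[0.016,0.025,0]],"twist":[[0,0,0],[0,0,0],[0,0,-5],[0,0,-10],[0,0,-15],[0,0,-20],[0,0,-25],[0,0,-30],[0,0,-30]],"claw":[0,0,0,0,0,0,0,0,0]}' | grep -E "time|pos|ft"
python3 arc.py .0195 110 105 100 95 90 85 80 75 70 65 60 57; python3 m.py w10 | grep -E "ear|w hub|w coll"
```

```text
time_s: 23.35
tcp_pos: [0.4738, 0.0659, 0.0643]
ft_force: [-0.2, -0.5, 0.8]
tcp [0.47378722 0.06592068 0.06427877] ang 110.15388487091897 ft [-0.1769675  -0.45025932  0.83712343]
110.0 [-0.0008 -0.0005] -0.2
105.0 [0.002  0.0022] -5.2
100.0 [0.0051 0.0046] -10.2
95.0 [0.0083 0.0067] -15.2
90.0 [0.0117 0.0086] -20.2
85.0 [0.0153 0.0101] -25.2
80.0 [0.019  0.0114] -30.2
75.0 [0.0227 0.0123] -35.2
70.0 [0.0266 0.0128] -40.2
65.0 [0.0304 0.0131] -45.2
60.0 [0.0343 0.013 ] -50.2
57.0 [0.0366 0.0127] -53.2
s ear 0.73 [312.7 182. ] [0.4987 0.0775 0.0875]
w ear 0.69 [353.3 253.6] [0.4949 0.0692 0.0875]
s ear_home 0.72 [319.8 180.6] [0.5255 0.0691 0.0825]
t ear_home 0.4 [413.7 199.6] [ 0.4491 -0.2679  0.0825]
w ear_home 0.82 [388.5 264.3] [0.5209 0.0678 0.0825]
t ear_stop 0.42 [304.5 182.9] [0.5246 0.043  0.    ]
```

The ear is now moving: about 106° against home at about 64°.

```bash
python3 -m pendant '{"translation":[[0.002,0.002,0],[0.005,0.0045,0],[0.0085,0.0065,0],[0.0115,0.0085,0],[0.0155,0.010,0],[0.019,0.0115,0],[0.0225,0.0125,0],[0.0265,0.013,0],[0.0265,0.013,0]],"twist":[[0,0,-5],[0,0,-10],[0,0,-15],[0,0,-20],[0,0,-25],[0,0,-30],[0,0,-35],[0,0,-40],[0,0,-40]],"claw":[0,0,0,0,0,0,0,0,0]}' | grep -E "time|pos|ft"
python3 arc.py .0195 70 68 66 64 62 60 58 56 54; python3 m.py w11 | grep -E "ear|w hub|w coll"
```

```text
time_s: 25.82
tcp_pos: [0.5001, 0.0787, 0.0642]
ft_force: [-0.2, 0.7, -0.4]
tcp [0.50010677 0.07874085 0.06418113] ang 250.1309712937464 ft [-0.15369532  0.68511566 -0.41773439]
70.0 [0.0003 0.    ] -180.1
68.0 [0.0018 0.0002] -182.1
66.0 [0.0033 0.0002] -184.1
64.0 [0.0049 0.0003] -186.1
62.0 [0.0065 0.0002] -188.1
60.0 [0.008  0.0002] -190.1
58.0 [0.0096 0.    ] -192.1
56.0 [ 0.0111 -0.0002] -194.1
54.0 [ 0.0126 -0.0004] -196.1
s ear 0.6 [317.2 181.1] [0.5128 0.0694 0.0875]
t ear 0.49 [291.1 176. ] [0.5275 0.0761 0.0875]
w ear 0.63 [349.8 250.5] [0.5166 0.07   0.0875]
s ear_home 0.62 [319.6 181.7] [0.5205 0.0654 0.0825]
t ear_home 0.69 [295.3 180.1] [0.5163 0.0647 0.0825]
w ear_home 0.67 [360.1 248.9] [0.5228 0.0665 0.0825]
s ear_stop 0.21 [323.9 182.8] [0.6035 0.1215 0.    ]
```

```bash
python3 -m pendant '{"translation":[[0.002,0.0002,0],[0.0035,0.0002,0],[0.005,0.0003,0],[0.005,0.0003,0]],"twist":[[0,0,-2],[0,0,-4],[0,0,-6],[0,0,-6]],"claw":[0,0,0,0]}' | grep -E "time|pos|ft"
python3 -m pendant '{"translation":[[0.0015,0,0],[0.003,0,0],[0.003,0,0]],"twist":[[0,0,-2],[0,0,-4],[0,0,-4]],"claw":[0,0,0]}' | grep -E "time|pos|ft"
python3 m.py w12 | grep -E "w "
```

```text
time_s: 27.68
tcp_pos: [0.5052, 0.079, 0.0642]
ft_force: [-0.5, -0.5, -0.2]
time_s: 28.05
tcp_pos: [0.5079, 0.0791, 0.0642]
ft_force: [-1.5, 1.2, 0.2]
w ear 0.75 [350.2 252.1] [0.5223 0.0664 0.0875]
w ear_home 0.74 [346.7 246.7] [0.5215 0.0685 0.0825]
```

```bash
python3 -m pendant '{"translation":[[0.001,-0.0003,0],[0.001,-0.0003,0]],"twist":[[0,0,-1],[0,0,-1]],"claw":[0,0]}' | grep -E "time|pos|ft"
```

```text
time_s: 29.65
tcp_pos: [0.5083, 0.0791, 0.0641]
ft_force: [-4.7, 2.9, 1.7]
```

The ear is hard against the bar, with a 5.5 N reaction. Next I'll back off and go over the hub.

```bash
python3 -m pendant '{"translation":[[-0.004,0.002,0],[-0.004,0.002,0.018],[-0.004,0.002,0.036],[-0.004,-0.02,0.036],[-0.0045,-0.0445,0.036],[-0.0045,-0.0445,0.028],[-0.0045,-0.0445,0.020],[-0.0045,-0.0445,0.018],[-0.0045,-0.0445,0.018]],"twist":[[0,0,0],[0,0,0],[0,0,0],[0,0,0],[0,0,0],[0,0,0],[0,0,0],[0,0,0],[0,0,0]],"claw":[0,0,0,0,0,0,0,0,0]}' | grep -E "time|pos|ft"
python3 -m pendant '{"translation":[[0,0,-0.002],[0,0,-0.004],[0,0,-0.004]],"twist":[[0,0,0],[0,0,0],[0,0,0]],"claw":[0,0,0]}' | grep -E "time|pos|ft"
```

```text
time_s: 30.78
tcp_pos: [0.5043, 0.0348, 0.0817]
ft_force: [0.7, 0.6, 0.4]
time_s: 31.15
tcp_pos: [0.5045, 0.0343, 0.0781]
ft_force: [0.5, -0.7, -0.6]
```

```bash
python3 -m pendant '{"translation":[[0,0,-0.0015],[0,0,-0.003],[0,0,-0.003]],"twist":[[0,0,0],[0,0,0],[0,0,0]],"claw":[0,0,0]}' | grep -E "time|pos|ft"
python3 -m pendant '{"translation":[[0,0,-0.001],[0,0,-0.002],[0,0,-0.002]],"twist":[[0,0,0],[0,0,0],[0,0,0]],"claw":[0,0,0]}' | grep -E "time|pos|ft"
```

```text
time_s: 31.52
tcp_pos: [0.5048, 0.0341, 0.0759]
ft_force: [-1.5, 0.5, 5.1]
time_s: 31.9
tcp_pos: [0.5049, 0.0341, 0.074]
ft_force: [-2.7, -0.4, 5.2]
```

```bash
python3 -m pendant '{"translation":[[0,0,-0.001],[0,0,-0.002],[0,0,-0.002]],"twist":[[0,0,0],[0,0,0],[0,0,0]],"claw":[0,0,0]}' | grep -E "time|pos|ft"
python3 -m pendant '{"translation":[[0,0,-0.001],[0,0,-0.001]],"twist":[[0,0,0],[0,0,0]],"claw":[0,0]}' | grep -E "time|pos|ft"
```

```text
time_s: 32.28
tcp_pos: [0.5048, 0.0341, 0.072]
ft_force: [-2.9, 0.5, 4.9]
time_s: 32.52
tcp_pos: [0.5049, 0.0341, 0.0717]
ft_force: [-4.7, 0.1, 10.4]
```

```bash
python3 -m pendant '{"translation":[[0,0,-0.0007],[0,0,-0.0007]],"twist":[[0,0,0],[0,0,0]],"claw":[0,0]}' | grep -E "time|pos|ft"
python3 -m pendant '{"translation":[[0,0,0.01],[0,0,0.05],[-0.02,0,0.08],[-0.03,0,0.08],[-0.03,0,0.08]],"twist":[[0,0,0],[0,0,0],[0,0,0],[0,0,0],[0,0,0]],"claw":[0,0,0,0,0]}' | grep -E "time|pos|ft"
python3 m.py w13; python3 -c "
import cv2;i=cv2.imread('pics/w13.png')[170:310,220:460];cv2.imwrite('pics/w13c.png',cv2.resize(i,None,fx=3,fy=3,interpolation=2))"
```

```text
time_s: 32.78
tcp_pos: [0.5049, 0.0341, 0.0717]
ft_force: [-5.9, 0.2, 13.4]
time_s: 33.4
tcp_pos: [0.4734, 0.0343, 0.1484]
ft_force: [-0.0, 0.0, -0.8]
[0.4734 0.0343 0.1484] [-0.1104  0.0322  1.8253  0.      1.2857  0.4296] [-0.0025  0.0442 -0.7673]
s mouth 0.82 [322.8 191.4] [0.4964 0.0284 0.074 ]
s collar 0.47 [324.4 189.2] [0.5042 0.0282 0.079 ]
w collar 0.69 [349.5 182.6] [0.5069 0.0383 0.079 ]
s hub_top 0.77 [325.9 181.9] [0.5252 0.0402 0.092 ]
w hub_top 0.81 [353.3 185.7] [0.5085 0.0372 0.092 ]
s ear 0.64 [322.1 179.8] [0.5295 0.0618 0.0875]
t ear 0.58 [416.4 198.2] [ 0.452  -0.2747  0.0875]
w ear 0.64 [346.  146.7] [0.5196 0.0679 0.0875]
s ear_home 0.71 [323.2 180.3] [0.5347 0.0615 0.0825]
t ear_home 0.32 [464.6 188.9] [ 0.475  -0.4131  0.0825]
w ear_home 0.67 [349.  145.1] [0.5227 0.0672 0.0825]
t ear_stop 0.34 [195.1 210.6] [0.4499 0.3762 0.    ]
s lever_handle 0.76 [325.9 224.3] [ 0.4084 -0.0652  0.043 ]
t lever_handle 0.58 [341.9 212.3] [ 0.4248 -0.066   0.043 ]
s brass 45 (5.0, 7.0) [323.5 186.5] 323.4222222222222 186.44444444444446 [0.5029 0.031  0.09  ]
w brass 1185 (38.0, 38.0) [350. 187.] 350.1949367088608 186.8548523206751 [0.5056 0.0372 0.09  ]
```

View pics/w13c.png

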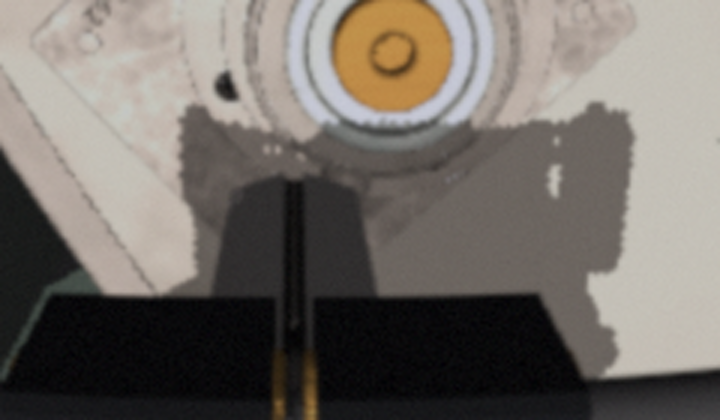

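The collar looks concentric and the hub was pressed to a hard seat (13 N, no further travel). Pressing may have turned the ear, so I'll check by touching it again at the same spot.

```bash
python3 -m pendant '{"translation":[[0.02,0.035,0],[0.0296,0.0477,-0.02],[0.0296,0.0477,-0.06],[0.0296,0.0477,-0.08],[0.0296,0.0477,-0.086],[0.0296,0.0477,-0.086],[0.032,0.0465,-0.086],[0.034,0.0452,-0.086],[0.034,0.0452,-0.086]],"twist":[[0,0,0],[0,0,0],[0,0,0],[0,0,0],[0,0,0],[0,0,0],[0,0,0],[0,0,0],[0,0,0]],"claw":[0,0,0,0,0,0,0,0,0]}' | grep -E "time|pos|ft"
python3 -m pendant '{"translation":[[0.0009,-0.0005,0],[0.0009,-0.0005,0]],"twist":[[0,0,0],[0,0,0]],"claw":[0,0]}' | grep -E "time|pos|ft"
```

```text
time_s: 35.88
tcp_pos: [0.5093, 0.0792, 0.0643]
ft_force: [0.6, -0.6, -0.0]
time_s: 36.12
tcp_pos: [0.5095, 0.0788, 0.0636]
ft_force: [0.2, 0.2, -0.0]
```

```bash
python3 -m pendant '{"translation":[[0.0009,-0.0005,-0.001],[0.0009,-0.0005,-0.001]],"twist":[[0,0,0],[0,0,0]],"claw":[0,0]}' | grep -E "time|pos|ft"
python3 - <<'E'
from h import *
for _ in range(3):
    o=robot.get_obs();d=robot.read_camera("wrist")
    for k in("ear","ear_home"):
        q=robot.pinpoint(k,d)
        if q:
            p=atz(d,q[0]["uv"],.0825,o)-[.505,.0345,0];print(k,round(q[0]["p"],2),p[:2].round(4),np.degrees(np.arctan2(p[1],p[0])).round(1))
cv2.imwrite("pics/w14.png",d["image"])
E
```

```text
time_s: 36.38
tcp_pos: [0.5103, 0.0784, 0.0624]
ft_force: [0.6, -0.3, -1.0]
ear_home 0.58 [0.0166 0.0312] 62.0
ear 0.84 [0.0182 0.0318] 60.2
ear_home 0.92 [0.0184 0.0325] 60.4
ear 0.67 [0.0175 0.0306] 60.3
ear_home 0.62 [0.0171 0.0308] 60.9
```

```bash
python3 -m pendant '{"translation":[[0.0013,-0.0008,0],[0.0013,-0.0008,0]],"twist":[[0,0,0],[0,0,0]],"claw":[0,0]}' | grep -E "time|pos|ft"
python3 -m pendant '{"translation":[[0.0011,-0.0006,0],[0.0011,-0.0006,0]],"twist":[[0,0,0],[0,0,0]],"claw":[0,0]}' | grep -E "time|pos|ft"
```

```text
time_s: 37.08
tcp_pos: [0.5111, 0.0779, 0.0624]
ft_force: [-1.5, 0.9, 0.4]
time_s: 37.33
tcp_pos: [0.5113, 0.0778, 0.0622]
ft_force: [-4.4, 3.4, 2.7]
```

The ear is still firmly against the bar: 5.6 N with no travel. Next, the lever.

```bash
python3 -m pendant '{"translation":[[-0.005,0.003,0],[-0.005,0.003,0.04],[-0.015,-0.005,0.09],[-0.055,-0.045,0.09],[-0.095,-0.09,0.09],[-0.1243,-0.1248,0.07],[-0.1243,-0.1248,0.02],[-0.1243,-0.1248,-0.03],[-0.1243,-0.1248,-0.0437],[-0.1243,-0.1248,-0.0437],[-0.1243,-0.1248,-0.0437]],"twist":[[0,0,0],[0,0,0],[0,0,0],[0,0,-5],[0,0,-10],[0,0,-10],[0,0,-10],[0,0,-10],[0,0,-10],[0,0,-10],[0,0,-10]],"claw":[0,0,0,0,0,0,0,0,0,0,0]}' | grep -E "time|pos|rot|ft"
cat > lev.py <<'E'
from h import *
C=np.array([.505,.036]);o=robot.get_obs();p=o["tcp_pos"][:2];yv=R.from_quat(o["eef_rot"]).as_matrix()[:2,1]
cur=np.degrees(np.arctan2(yv[1],yv[0]));cur=(cur+90)%180-90+270
d=robot.read_camera("wrist");q=robot.pinpoint("lever_handle",d)
for x in q[:1]: print("handle",x["p"],atz(d,x["uv"],.043,o))
print("tcp",o["tcp_pos"],"ang",cur,"ft",o["ft_force"])
for th in range(229,305,6):
    a=np.radians(th);e=np.array([np.cos(a),np.sin(a)]);t=np.array([-e[1],e[0]])
    print(th,(C+.140*e-.0205*t-p).round(4),round(th-cur,1))
E
python3 lev.py
```

```text
time_s: 38.7
tcp_pos: [0.3907, -0.0485, 0.0206]
eef_rot: [0.91, 0.415, 0.001, 0.001]
ft_force: [0.4, -0.5, 0.4]
handle 0.63 [ 0.41885118 -0.06405688  0.043     ]
tcp [ 0.39066725 -0.048459    0.02058336] ang 229.09724934428894 ft [ 0.40046618 -0.45201368  0.40035369]
229 [ 0.007  -0.0078] -0.1
235 [ 0.0172 -0.0185] 5.9
241 [ 0.0285 -0.028 ] 11.9
247 [ 0.0408 -0.0364] 17.9
253 [ 0.0538 -0.0434] 23.9
259 [ 0.0675 -0.0491] 29.9
265 [ 0.0817 -0.0532] 35.9
271 [ 0.0963 -0.0559] 41.9
277 [ 0.111 -0.057] 47.9
283 [ 0.1259 -0.0566] 53.9
289 [ 0.1405 -0.0546] 59.9
295 [ 0.1549 -0.0511] 65.9
301 [ 0.1689 -0.0461] 71.9
```

```bash
python3 -m pendant '{"translation":[[0.003,-0.003,-0.003],[0.007,-0.008,-0.003],[0.0115,-0.013,-0.003],[0.017,-0.0185,-0.003],[0.0285,-0.028,-0.003],[0.041,-0.0365,-0.003],[0.054,-0.0435,-0.003],[0.0675,-0.049,-0.003],[0.0815,-0.053,-0.003],[0.0965,-0.056,-0.003],[0.111,-0.057,-0.003],[0.111,-0.057,-0.003]],"twist":[[0,0,0],[0,0,0],[0,0,3],[0,0,6],[0,0,12],[0,0,18],[0,0,24],[0,0,30],[0,0,36],[0,0,42],[0,0,48],[0,0,48]],"claw":[0,0,0,0,0,0,0,0,0,0,0,0]}' | grep -E "time|pos|ft"
python3 lev.py | tail -7
```

```text
time_s: 40.3
tcp_pos: [0.5003, -0.1054, 0.0158]
ft_force: [0.2, -0.1, 0.2]
265 [-0.0279  0.0037] -12.0
271 [-0.0134  0.001 ] -6.0
277 [ 0.0014 -0.0001] 0.0
283 [0.0162 0.0003] 6.0
289 [0.0309 0.0023] 12.0
295 [0.0453 0.0058] 18.0
301 [0.0592 0.0108] 24.0
```

```bash
python3 - <<'E'
from h import *
for n,f in (("wrist",0),("top",0),("scene",0)):
    o=robot.get_obs();d=robot.read_camera(n)
    for x in robot.pinpoint("lever_handle",d)[:2]: print(n,x["p"],atz(d,x["uv"],.043,o))
E
```

```text
wrist 0.7 [ 0.52036945 -0.09459148  0.043     ]
top 0.56 [ 0.51672545 -0.09714336  0.043     ]
scene 0.55 [ 0.51609898 -0.07922082  0.043     ]
scene 0.22 [0.48805565 0.25025829 0.043     ]
```

```bash
python3 -m pendant '{"translation":[[0.007,0,0],[0.016,0,0],[0.023,0.001,0],[0.023,0.001,0]],"twist":[[0,0,3],[0,0,6],[0,0,9],[0,0,9]],"claw":[0,0,0,0]}' | grep -E "time|pos|ft"
python3 -m pendant '{"translation":[[0.0035,0.0005,0],[0.007,0.0015,0],[0.007,0.0015,0]],"twist":[[0,0,2],[0,0,3],[0,0,3]],"claw":[0,0,0]}' | grep -E "time|pos|ft"
```

```text
time_s: 41.2
tcp_pos: [0.5224, -0.1037, 0.0157]
ft_force: [-0.8, -0.2, 1.0]
time_s: 41.58
tcp_pos: [0.5297, -0.1024, 0.0158]
ft_force: [-0.1, -1.4, -1.3]
```

```bash
python3 -m pendant '{"translation":[[0.0035,0.001,0],[0.0035,0.001,0]],"twist":[[0,0,1],[0,0,1]],"claw":[0,0]}' | grep -E "time|pos|ft"; python3 lev.py | grep -E "handle|tcp"
```

```text
time_s: 41.82
tcp_pos: [0.5322, -0.1018, 0.0157]
ft_force: [-4.1, -3.3, 1.4]
handle 0.9 [ 0.54858757 -0.08734944  0.043     ]
tcp [ 0.53219396 -0.10183467  0.01574902] ang 290.1256006121471 ft [-4.09545818 -3.33352718  1.40519811]
```

```bash
python3 -m pendant '{"translation":[[0.0025,0.001,0],[0.0025,0.001,0]],"twist":[[0,0,0],[0,0,0]],"claw":[0,0]}' | grep -E "time|pos|ft"; python3 -m pendant '{"translation":[[0.0015,0.0005,0],[0.0015,0.0005,0]],"twist":[[0,0,0],[0,0,0]],"claw":[0,0]}' | grep -E "time|pos|ft"
```

```text
time_s: 42.18
tcp_pos: [0.5322, -0.1018, 0.0157]
ft_force: [-10.5, -6.9, 5.8]
time_s: 42.42
tcp_pos: [0.5322, -0.1018, 0.0157]
ft_force: [-13.6, -8.2, 9.0]
```

The lever is hard against its end stop. I'll withdraw and check.

```bash
python3 -m pendant '{"translation":[[-0.012,-0.006,0],[-0.025,-0.01,0],[-0.025,-0.01,0.05],[-0.025,-0.01,0.11],[-0.04,-0.02,0.16],[-0.04,-0.02,0.2],[-0.04,-0.02,0.2],[-0.04,-0.02,0.2]],"twist":[[0,0,0],[0,0,0],[0,0,0],[0,0,0],[0,0,0],[0,0,0],[0,0,0],[0,0,0]],"claw":[0,0,0,0,0,0,0,0]}' | grep -E "time|pos|ft"
python3 - <<'E'
from h import *
for n in ("wrist","top","scene"):
    o=robot.get_obs();d=robot.read_camera(n)
    for k,z in (("ear",.0825),("ear_home",.0825),("lever_handle",.043)):
        for x in robot.pinpoint(k,d)[:1]:
            p=atz(d,x["uv"],z,o)-[.505,.036,0];print(n,k,round(x["p"],2),p[:2].round(4),np.degrees(np.arctan2(p[1],p[0])).round(1))
E
```

```text
time_s: 43.42
tcp_pos: [0.4964, -0.1193, 0.2148]
ft_force: [-0.3, -0.3, 0.1]
wrist ear 0.77 [0.0158 0.029 ] 61.5
wrist ear_home 0.8 [0.0155 0.0325] 64.4
wrist lever_handle 0.86 [ 0.0458 -0.124 ] -69.7
top ear 0.87 [0.0286 0.039 ] 53.8
top ear_home 0.75 [0.0149 0.0326] 65.5
top lever_handle 0.55 [ 0.0479 -0.1276] -69.4
scene ear 0.68 [0.0252 0.027 ] 47.0
scene ear_home 0.74 [0.0044 0.02  ] 77.7
scene lever_handle 0.67 [ 0.0471 -0.1205] -68.6
```

```bash
python3 -c "
from workcell import robot
print(robot.job_done())"
```

```text
the job is handed in; nothing more can be done
None
```

I handed the job in at about 43.6 s of robot time. The ear was pushed against the stop bar, the hub pressed down until it would go no further, and the lever then swung to its end stop. Contact forces and the wrist camera agree with this, but there is no verdict back, and I did not check the bystanders afterwards.

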